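# Switch on the heat lamp under its lip with the reach hook

## Task

Switch on the heat lamp: lift the reach hook up and off its bar, bring its upturned nub in from below behind the front lip of the heat bridge and push the white lamp switch (the one behind and below the round lenses on the lip and top, not the one at the vent slots) fully up with it. Then hang the hook back on its bar, and leave everything else as it stands.

Things in the scene. Friction and masses are not known exactly. Their poses are not given: they have to be found in the camera images.
- hook_grip (a point): centre of the square wooden grip (22 x 22 mm, 70 mm tall) at the top of the reach hook (0.15 kg), an upright steel shank whose flat toe reaches out along the hook's +x axis, its underside 171 mm below this point. z runs up the shank, y across it. When hung, the grip stands free above the bar and the stand.
- hook_nub (a point): centre of the top face of the hook's upturned round nub (12 mm diameter, standing 24 mm above the 8 mm thick, 20 mm wide toe); it lies 50 mm along +x from the shank and 139 mm below the grip's centre. The toe ends 10 mm beyond the nub. Axes as hook_grip.
- hook_hang (a point): where the middle of the bar sits when the hook hangs on it: under the inverted-V hanger bracket (20 mm wide), 20 mm along +x from the shank and 47 mm below the grip's centre. The bracket is open downward; the mouth between shank and bracket end is 33 mm wide and its end reaches down to 20 mm below this point. When hung the hook is upright, held by gravity only. Axes as hook_grip.
- reach_hook: the reach hook; its origin lies on the shank's axis at the underside of the toe (171 mm below the grip's centre), axes as hook_grip.
- rail_mid (a point): middle of the steel bar (10 mm diameter, 120 mm between two posts that end in small balls 15 mm above the bar's axis) of the fixed hook stand. The bar runs along y and lies 154 mm above the worktop; the stand's foot is 100 x 150 x 10 mm. The hook hangs with its shank on the stand's -x side and its toe passing under the bar along +x, so it comes off by lifting 20 mm or more, then out toward -x.
- heat_bridge: the heat bridge, a fixed steel shelf 170 mm deep (x), 320 mm wide (y), top 171 mm high; origin at worktop level under its middle, x from its front to its back. Its turned-down front lip (front face 85 mm before the origin) is 3 mm thick, its lower edge 130 mm above the worktop; the space below and behind the lip is open.
- lamp_switch_face (a point): centre of the underside of the white lamp switch (26 mm in x by 38 mm in y), which faces down and is pressed straight up. At rest it is 135 mm above the worktop, 5 mm above the lip's lower edge, and 22 mm behind the lip's front face. x points from the lip into the bridge, y along the lip, z up.
- lamp_switch (a joint): how far the lamp switch is pushed up, m: about 0 is off, 0.008 is fully up (on). It takes about 2.5 N to move and stays where it is pushed.
- lamp_module: fixed housing of the lamp switch, with a round lens (24 mm bezel) on the lip's front face and another (28 mm, 9 mm high) on the bridge's top, right above the switch; origin on worktop level under the lip's front face, axes as lamp_switch_face. It sits 75 mm left or right of the bridge's middle.
- fan_switch (a joint): how far the other, equal switch is pushed up, m (0 to 0.008); it sits 150 mm along the lip from the lamp switch, marked by three narrow vent slots on lip and top in place of the lenses, and is to be left alone.
- bowl_mid (a point): centre of a small steel bowl, 115 mm wide and 38 mm tall, standing under the heat bridge behind its lip; a bystander.
- timer_mid (a point): centre of a red and white kitchen timer, 62 mm wide and 54 mm tall; a bystander in front of the work.
- shaker_mid (a point): centre of a steel shaker, 69 mm wide and 96 mm tall; a bystander.
- squeeze_bottle_mid (a point): centre of the yellow squeeze bottle, 45 mm wide and 178 mm tall (point 80 mm above its base); a bystander.
- forming_ring_mid (a point): centre of a steel forming ring, 64 mm wide and 36 mm tall; a bystander.

How it is judged:
By the outcome, as a careful person would: the job done as asked, in the order asked, and still so for the second after the job is handed in, with the robot touching nothing.
It also fails if it takes over 64 s, if anything falls off the work surface, if the arm or the gripper's body presses on something with over 40 N, if the wrist force passes 120 N, or if a joint passes its speed limit or range.

## Robot

A 6-joint arm with a two-finger parallel gripper is mounted at the origin on a cart in front of the work surface, level with it; the furniture and walls round the work are solid. World frame = base frame: x ahead of the robot, y to its left, z up, the work surface at z = 0. Lengths are in m, angles in rad, forces in N, time in s.
With the tool pointing down it reaches from about 0.275 to 0.825 m from the base axis. Payload 4.9 kg.
Tool frame: the origin (TCP) lies midway between the tips of the shut fingers; the grasp point (between the pads) lies 19 mm behind it (grip_point_offset is the distance from the TCP to the grasp point, in m); z points along the fingers, x is the direction in which the jaws open and shut, and the axes are right-handed (so a half turn about z gives the same grasp; the last joint's range is limited). The gripper opens to 85 mm and grips with 20 to 120 N. Pads are 22 mm wide; open, the fingers measure 114 mm over their backs; the gripper's body (76 mm by 85 mm) begins 54 mm behind the grasp point. The pads swing forward as they close: fully open they stand 13 mm farther back than shut.
Start: joints at [-1.388, 0.326, -0.193, 1.052, 0, 1.437], TCP at [0.171, -0.523, 0.209] pointing down, gripper open.
Joint ranges: [-2.65, 2.65], [-0.97, 1.79], [-1.3, 1.35], [-1.93, 2.1], [-1.47, 1.37], [-3.14, 3.14]. Speed limits (rad/s): [2.57, 2.57, 3.14, 3.14, 3.14, 3.14].

## Interface

Orientations are given as a rotation vector (axis times angle).
In Python, from cell import * gives the robot as it stands. Calls block until the motion is done:
- movep(position, orientation): joint-space move of the TCP to a pose.
- move_l(position, velocity=0.15, rot=None, until_force=None): straight line of the TCP; rot=None keeps the orientation; velocity is the mean speed in m/s. With until_force (N) it stops when the force on the tool has changed by that much, and returns True; else False.
- set_joints(angles): joint-space move.
- let_go() and grab(newtons=None): open the fingers fully, or close them until they stop; newtons is the grip in N (None keeps the last).
- sleep(seconds).
- ik(position, orientation): joint angles nearest the present ones, or None.
- get_state(): the state.
- grab_frame(name): name is "scene" or "top" or "wrist"; returns a dict with "img" (400x640x3 uint8, red, green, blue), "fx", "fy", "cx", "cy" (pixels), "k1" (the pictures are not rectified: a ray, as slopes to the right and down, at radius r is drawn at 1 + k1 r^2 times it, then the intrinsics apply), "cam_to_world" (4x4, takes a point from camera to world coordinates); the wrist camera has in their place "T_tool_cam" (4x4, takes a point from camera to tool coordinates, whose origin is the TCP and whose axes are the tool frame's). Camera axes: x right, y down, z forward; pixel columns grow to the right and rows downward; lengths in m; the calibration is good to about 2 mm. A picture is of the moment at which its call begins: read the wrist's pose just before it. There is no depth.
A pose or a line that the arm cannot do raises MotionError and nothing moves.
- sign_off(): hands the job in, once; it reports no verdict.
Trained networks look in the newest picture that a camera, given by its name, has taken for a name from the list of things; names that differ only in an ending like _2 or _b are one class to them, and where a whole thing is asked for, a point or a joint stands for the part that bears it (a point fixed in the world has none). Each returns a list of dicts, best first, with "score" (0 to 1); they miss things now and then, are a little off and sometimes report something else, mostly with a low value. They report only what shows in the picture. A call takes as long as a camera call.
- spot_in(camera, name): "centre" ([column, row] in pixels, amid what is visible of it).
- silhouettes(camera, name): "mask" (400x640 bool, what is visible of it) and "centre" ([column, row] in pixels, amid what is visible of it).
- tip_of(camera, name): "centre" ([column, row] in pixels: a listed point, or the origin of a listed thing).
The state is a dict: "clock": time; "q": joint angles; "joint_velocities": joint speeds; "tau": joint torques, N m; "position": TCP position; "eef_rot": TCP orientation; "contact_force": force on the tool from outside, world axes, zero at the start; "wrist_torque": the same for the moment, N m; "finger_gap": opening from 0.0 (shut) to 1.0 (fully open).
Only numpy, scipy, OpenCV 4.12 (cv2) and the standard library are available. Lean on these libraries where they do the work, as an engineer would, in place of code of your own. Each camera call takes 0.05 s, during which the arm holds its last target.

## Working session

There is one attempt and no reset: what is moved stays moved. The work goes in short steps, each a Python script; the robot and the scene stay as the last script left them, time stands still between calls to the robot, and variables do not carry over. Pictures are saved under pics/ and viewed, and the job is handed in when it is done.

```bash
ls; mkdir -p pics
python3 - <<'E'
from cell import *
import cv2
for c in ("scene","top","wrist"):
    f=grab_frame(c); cv2.imwrite(f"pics/{c}0.png",f["img"][:,:,::-1])
    print(c,f["fx"],f["fy"],f["cx"],f["cy"],f["k1"]); 
    M=f.get("cam_to_world",f.get("T_tool_cam"));print(M)
    for n in ["hook_grip","hook_nub","hook_hang","rail_mid","lamp_switch_face","heat_bridge","lamp_module","bowl_mid","timer_mid","shaker_mid","squeeze_bottle_mid","forming_ring_mid","reach_hook"]:
        print(n,[(round(d["score"],2),[round(float(x),1) for x in d["centre"]]) for d in tip_of(c,n)[:2]])
s=get_state();print(s["clock"],s["position"],s["eef_rot"],s["finger_gap"])
E
```

```text
pics
scene 365.8057210733008 365.8057210733008 318.73929667250434 209.05538376799663 0.01917519638870661
[[-0.63180902 -0.47319369  0.61392597 -0.12607881]
 [-0.7749114   0.36704424 -0.51457832  0.53840599]
 [ 0.01815722 -0.80085346 -0.59858504  0.72717332]
 [ 0.          0.          0.          1.        ]]
hook_grip []
hook_nub [(0.97, [280.4, 236.3])]
hook_hang [(0.69, [285.2, 219.7])]
rail_mid []
lamp_switch_face []
heat_bridge []
lamp_module []
bowl_mid [(0.67, [361.2, 193.6])]
timer_mid [(0.78, [369.3, 242.5])]
shaker_mid [(0.71, [276.0, 304.9]), (0.38, [239.8, 302.3])]
squeeze_bottle_mid []
forming_ring_mid [(0.49, [291.6, 255.1])]
reach_hook [(0.73, [291.8, 257.7])]
top 478.14850538176375 478.14850538176375 327.757968552731 201.12716023711562 -0.024514249855774658
[[-0.41987693 -0.8871544   0.19146916  0.20000086]
 [-0.90757221  0.40949163 -0.09289397  0.14857781]
 [ 0.00400627 -0.21277613 -0.97709276  1.5088981 ]
 [ 0.          0.          0.          1.        ]]
hook_grip [(0.49, [290.0, 215.8]), (0.32, [390.8, 147.2])]
hook_nub [(0.43, [285.7, 206.6])]
hook_hang [(0.7, [2
[... 300 characters left out ...]
.5, 192.5])]
reach_hook []
wrist 289.0653511921332 289.0653511921332 320.0992768781551 195.1818838130669 -0.03959231105981759
[[ 9.99999698e-01 -7.76287918e-04 -2.87546529e-05 -5.79963485e-04]
 [ 7.49468908e-04  9.54393235e-01  2.98551487e-01 -7.64594234e-02]
 [-2.04318666e-04 -2.98551419e-01  9.54393529e-01 -1.65146218e-01]
 [ 0.00000000e+00  0.00000000e+00  0.00000000e+00  1.00000000e+00]]
hook_grip []
hook_nub []
hook_hang []
rail_mid []
lamp_switch_face []
heat_bridge []
lamp_module []
bowl_mid []
timer_mid []
shaker_mid []
squeeze_bottle_mid []
forming_ring_mid []
reach_hook []
2.1 [ 0.17135946 -0.5226646   0.20898888] [ 2.54402526e+00 -1.84320458e+00  8.37406644e-05] 0.9978478382265522
```

View pics/scene0.png

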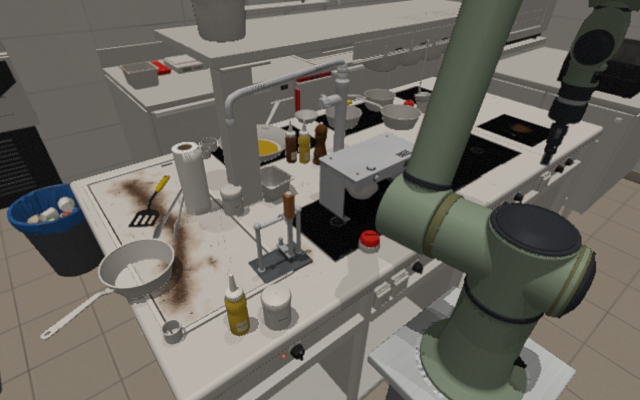

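View pics/top0.png

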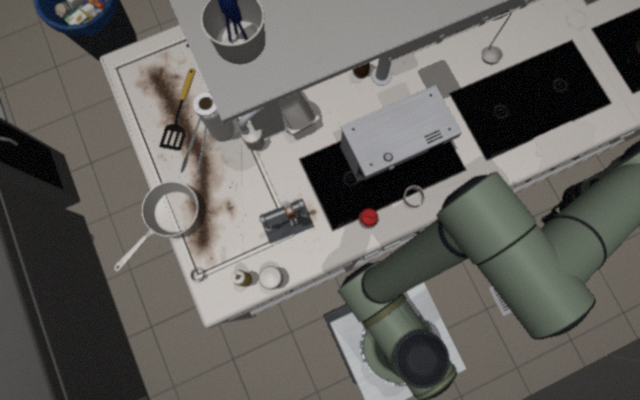

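Run:
```python
import cv2
a=cv2.imread('pics/scene0.png')[120:330,200:420]; cv2.imwrite('pics/sc0z.png',cv2.resize(a,None,fx=2.8,fy=2.8,interpolation=cv2.INTER_CUBIC))
a=cv2.imread('pics/top0.png')[110:300,230:460]; cv2.imwrite('pics/top0z.png',cv2.resize(a,None,fx=3,fy=3,interpolation=cv2.INTER_CUBIC))
```

```text
(no output)
```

View pics/sc0z.png

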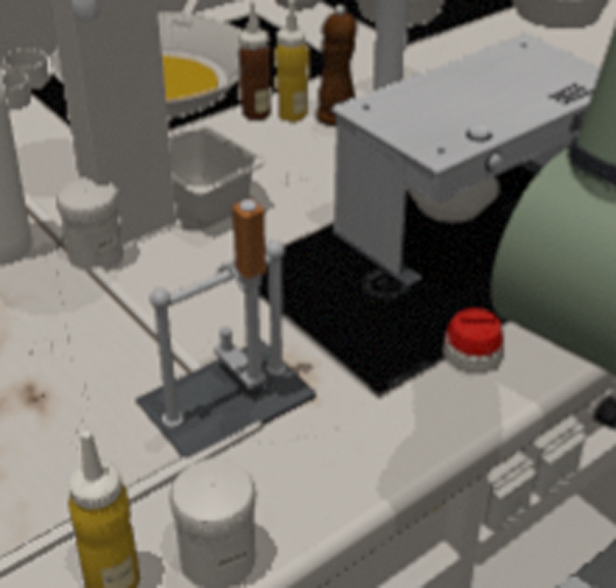

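View pics/top0z.png

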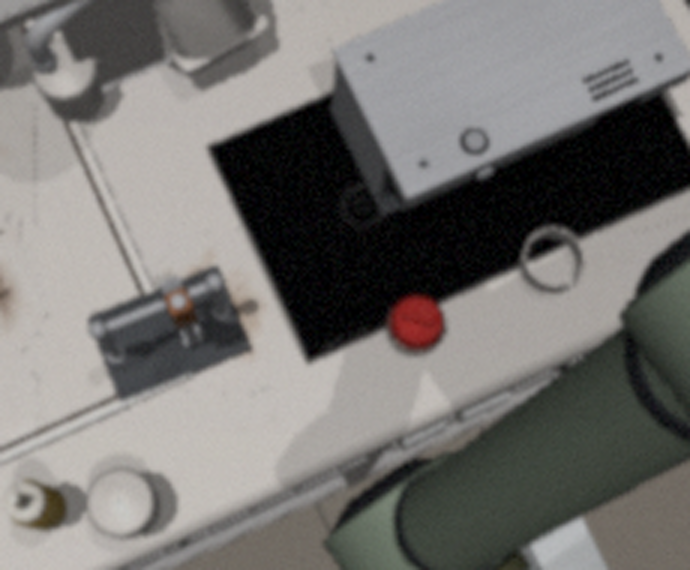

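```bash
cat > h.py <<'E'
from cell import *
import numpy as np, cv2
from scipy.spatial.transform import Rotation as R
from scipy.optimize import least_squares
def cal(f,st=None):
    if "cam_to_world" in f: T=np.array(f["cam_to_world"])
    else:
        A=np.eye(4);A[:3,:3]=R.from_rotvec(st["eef_rot"]).as_matrix();A[:3,3]=st["position"];T=A@np.array(f["T_tool_cam"])
    return dict(fx=f["fx"],fy=f["fy"],cx=f["cx"],cy=f["cy"],k1=f["k1"],T=T)
def ray(c,uv):
    d=np.array([(uv[0]-c["cx"])/c["fx"],(uv[1]-c["cy"])/c["fy"]]);s=d.copy()
    for _ in range(20): s=d/(1+c["k1"]*(s@s))
    v=c["T"][:3,:3]@np.array([s[0],s[1],1.]); return c["T"][:3,3],v/np.linalg.norm(v)
def atz(c,uv,z):
    o,v=ray(c,uv); return o+v*(z-o[2])/v[2]
def proj(c,P):
    p=c["T"][:3,:3].T@(np.asarray(P)-c["T"][:3,3]); s=p[:2]/p[2]; s=s*(1+c["k1"]*(s@s))
    return np.array([c["fx"]*s[0]+c["cx"],c["fy"]*s[1]+c["cy"]])
def tri(*cu):
    A=np.zeros((3,3));b=np.zeros(3)
    for c,uv in cu:
        o,v=ray(c,uv);M=np.eye(3)-np.outer(v,v);A+=M;b+=M@o
    return np.linalg.solve(A,b)
E
cat > a.py <<'E'
from h import *
import pickle
C={k:cal(grab_frame(k)) for k in("scene","top")}
pickle.dump(C,open("C.pkl","wb"))
S,T=C["scene"],C["top"]
z=lambda u,v:(200+u/2.8,120+v/2.8)
zt=lambda u,v:(230+u/3,110+v/3)
np.set_printoptions(precision=4,suppress=True)
print("ballN",tri((S,z(160,297)),(T,zt(98,325))),"ballF",tri((S,z(277,247)),(T,zt(215,275))))
print("atz top",atz(T,zt(98,325),.169),atz(T,zt(215,275),.169))
print("atz sc",atz(S,z(160,297),.169),atz(S,z(277,247),.169))
print("griptop",tri((S,z(249,205)),(T,zt(180,300))))
print("nub sc z", [atz(S,z(226,332),zz) for zz in (.03,.06)])
print("lens top",atz(T,zt(475,140),.18),atz(S,z(481,132),.18),tri((S,z(481,132)),(T,zt(475,140))))
print("corner FL",atz(T,zt(405,205),.171),atz(S,z(440,178),.171),"BL",atz(T,zt(335,50),.171),atz(S,z(338,107),.171))
print("vents",atz(T,zt(610,80),.171))
print("timer",atz(T,zt(416,320),.05),"ring",atz(T,zt(551,258),.03),"shaker",atz(T,zt(122,498),.09),"bottle",atz(T,zt(25,500),.17))
E
python3 a.py
```

```text
ballN [0.4973 0.2108 0.1569] ballF [0.494  0.0881 0.1574]
atz top [0.4947 0.2104 0.169 ] [0.4925 0.0898 0.169 ]
atz sc [0.484  0.2177 0.169 ] [0.4802 0.0963 0.169 ]
griptop [0.4705 0.1313 0.2351]
nub sc z [array([0.5463, 0.1144, 0.03  ]), array([0.5174, 0.1327, 0.06  ])]
lens top [ 0.5067 -0.1932  0.18  ] [ 0.4995 -0.1874  0.18  ] [ 0.5075 -0.1953  0.1736]
corner FL [ 0.4783 -0.1049  0.171 ] [ 0.4709 -0.1006  0.171 ] BL [ 0.65  -0.111  0.171] [ 0.6459 -0.112   0.171 ]
vents [ 0.5084 -0.3441  0.171 ]
timer [ 0.3879 -0.0846  0.05  ] ring [ 0.3905 -0.2469  0.03  ] shaker [0.344  0.2605 0.09  ] bottle [0.3717 0.3364 0.17  ]
```

```bash
cat > b.py <<'E'
from h import *
import pickle
np.set_printoptions(precision=3,suppress=True)
for rv in ([np.pi,0,0],[0,np.pi,0]):
    for p in ([.471,.133,.40],[.471,.133,.187],[.43,-.19,.25],[.35,-.19,.35]):
        print(rv,p,ik(p,rv))
front=R.from_matrix(np.array([[0,1,0],[1,0,0],[0,0,-1]]).T).as_rotvec()
print(ik([.36,-.12,.33],front))
p=get_state()["position"]
move_l([p[0],p[1],.40],velocity=.3)
movep([.36,-.12,.35],front)
st=get_state();f=grab_frame("wrist");cv2.imwrite("pics/w1.png",f["img"][:,:,::-1]);pickle.dump(cal(f,st),open("w1.pkl","wb"))
for n in ["lamp_switch_face","lamp_module","heat_bridge"]: print(n,[(d["score"],d["centre"]) for d in tip_of("wrist",n)])
print(st["clock"],st["position"])
E
python3 b.py
```

```text
[3.141592653589793, 0, 0] [0.471, 0.133, 0.4] [0.124 0.158 0.068 1.48  0.    1.695]
[3.141592653589793, 0, 0] [0.471, 0.133, 0.187] [ 0.124  0.232 -0.382  0.957  0.     1.695]
[3.141592653589793, 0, 0] [0.43, -0.19, 0.25] [-0.573  0.151 -0.316  1.104  0.     0.998]
[3.141592653589793, 0, 0] [0.35, -0.19, 0.35] [-0.683 -0.024 -0.254  1.341  0.     0.888]
[0, 3.141592653589793, 0] [0.471, 0.133, 0.4] [ 0.124  0.158  0.068  1.48   0.    -1.447]
[0, 3.141592653589793, 0] [0.471, 0.133, 0.187] [ 0.124  0.232 -0.382  0.957  0.    -1.447]
[0, 3.141592653589793, 0] [0.43, -0.19, 0.25] [-0.573  0.151 -0.316  1.104  0.    -2.144]
[0, 3.141592653589793, 0] [0.35, -0.19, 0.35] [-0.683 -0.024 -0.254  1.341  0.    -2.254]
[-0.517 -0.058 -0.336  1.293  0.    -0.517]
lamp_switch_face [(0.47, [555.6, 146.3])]
lamp_module []
heat_bridge []
4.6917 [ 0.36 -0.12  0.35]
```

View pics/w1.png

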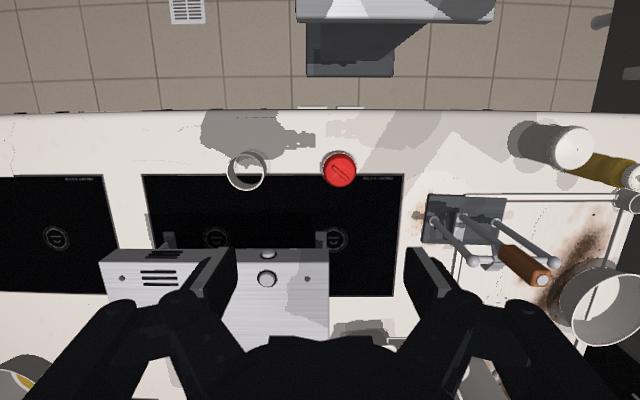

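```bash
cat > c.py <<'E'
from h import *
import pickle
np.set_printoptions(precision=4,suppress=True)
W=pickle.load(open("w1.pkl","rb"))
a=cv2.imread('pics/w1.png')
b=cv2.resize(a[235:300,95:340],None,fx=3.2,fy=3.2,interpolation=cv2.INTER_CUBIC)
c=cv2.resize(a[180:300,410:570],None,fx=3.2,fy=3.2,interpolation=cv2.INTER_CUBIC)
cv2.imwrite("pics/w1b.png",b);cv2.imwrite("pics/w1c.png",c)
print("lens",atz(W,(266,279),.18))
print("front edge top",atz(W,(110,262),.171),atz(W,(325,262),.171))
print("lip low",atz(W,(102,249),.13),atz(W,(328,249),.13))
print("balls",atz(W,(475,262),.169),atz(W,(553,262),.169),"grip",atz(W,(541,278),.236))
E
python3 c.py
```

```text
lens [ 0.5061 -0.1927  0.18  ]
front edge top [ 0.4873 -0.4099  0.171 ] [ 0.4855 -0.1135  0.171 ]
lip low [ 0.4892 -0.452   0.13  ] [ 0.4877 -0.1084  0.13  ]
balls [0.4883 0.0924 0.169 ] [0.4902 0.205  0.169 ] grip [0.4707 0.133  0.236 ]
```

View pics/w1b.png

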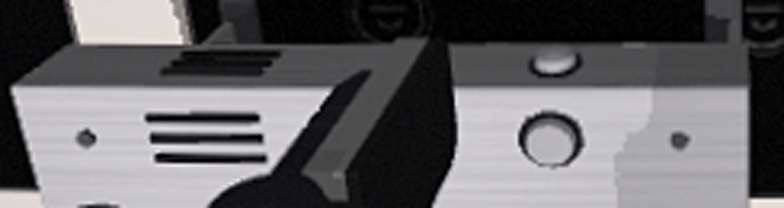

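View pics/w1c.png

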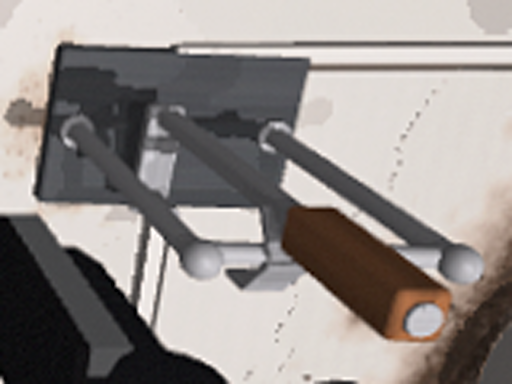

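```bash
cat > d.py <<'E'
from h import *
import pickle
np.set_printoptions(precision=4,suppress=True)
W=pickle.load(open("w1.pkl","rb"))
F,N=atz(W,(473.4,260.3),.169),atz(W,(554,262.8),.169); g=atz(W,(541.5,279.5),.236)
print(F,N,g); yaw=-np.arctan2(N[0]-F[0],N[1]-F[1]);print("yaw deg",np.degrees(yaw))
rot=(R.from_euler('z',-.015)*R.from_rotvec([np.pi,0,0])).as_rotvec()
movep([.471,.132,.32],rot)
move_l([.471,.132,.186],velocity=.12)
st=get_state();f=grab_frame("wrist");cv2.imwrite("pics/w2.png",f["img"][:,:,::-1])
f=grab_frame("scene");cv2.imwrite("pics/s2.png",f["img"][100:330,180:420,::-1].repeat(2,0).repeat(2,1))
print(get_state()["clock"],get_state()["contact_force"])
E
python3 d.py
```

```text
[0.4856 0.0897 0.169 ] [0.4915 0.2068 0.169 ] [0.4727 0.1341 0.236 ]
yaw deg -2.8651932546279624
8.175 [-0.2285  0.3108 -0.4555]
```

View pics/w2.png

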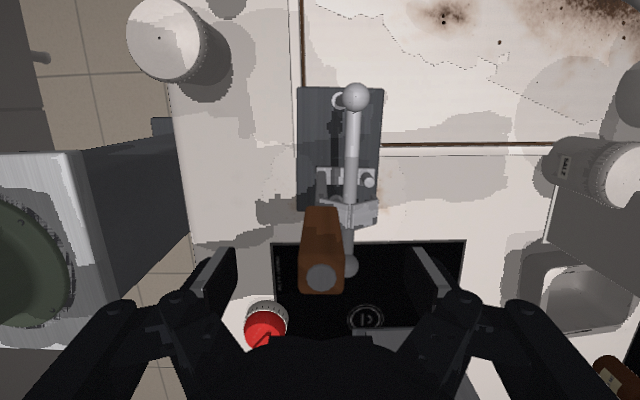

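View pics/s2.png

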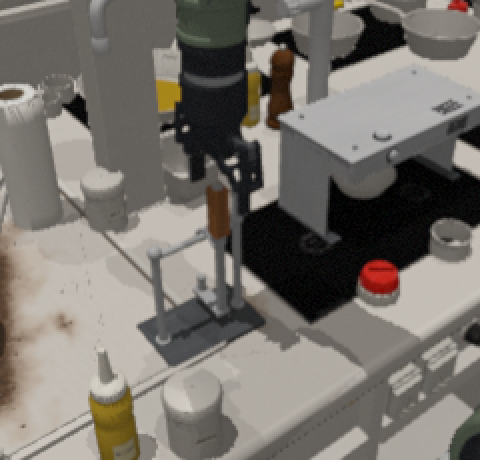

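```bash
cat > e.py <<'E'
from h import *
np.set_printoptions(precision=4,suppress=True)
W=cal(grab_frame("wrist"),get_state())
F,N=atz(W,(347,265),.169),atz(W,(356,97),.169)
print(F,N,atz(W,(321,278),.236),np.degrees(-np.arctan2(N[0]-F[0],N[1]-F[1])))
rot=(R.from_euler('z',-.056)*R.from_rotvec([np.pi,0,0])).as_rotvec()
move_l([.471,.134,.186],rot=rot)
grab(80)
st=get_state();print(st["clock"],st["finger_gap"],st["contact_force"],st["position"])
move_l([.471,.134,.228],velocity=.08)
st=get_state();print(st["clock"],st["finger_gap"],st["contact_force"],st["position"])
f=grab_frame("wrist");cv2.imwrite("pics/w3.png",f["img"][:,:,::-1])
f=grab_frame("scene");cv2.imwrite("pics/s3.png",f["img"][100:330,180:420,::-1].repeat(2,0).repeat(2,1))
E
python3 e.py
```

```text
[0.4903 0.0988 0.169 ] [0.4943 0.2133 0.169 ] [0.4718 0.1325 0.236 ] -2.035855660200922
9.075 0.24290826837206037 [0.5842 0.21   2.0354] [0.4715 0.134  0.1863]
9.75 0.24147306116263245 [ 0.6941 -0.4771 -1.5817] [0.4706 0.134  0.2276]
```

View pics/w3.png

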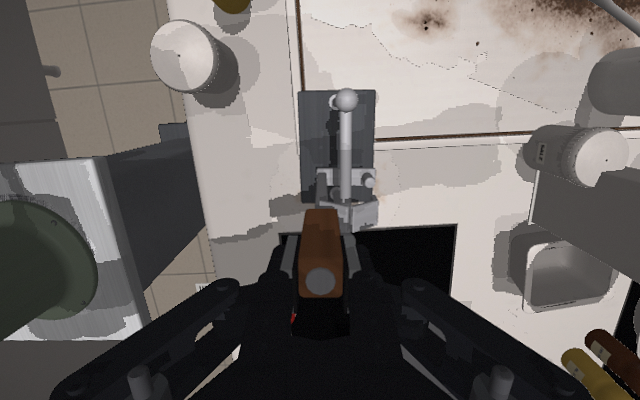

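View pics/s3.png

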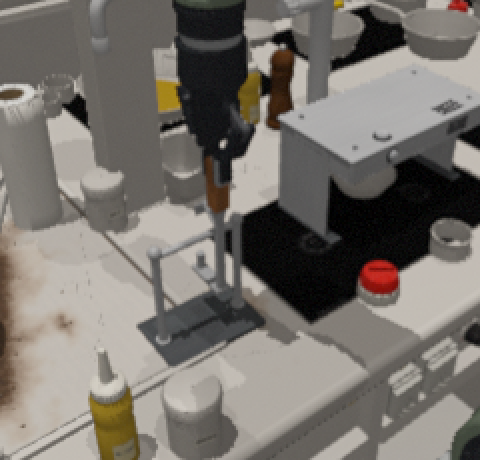

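```bash
cat > g.py <<'E'
from h import *
np.set_printoptions(precision=4,suppress=True)
z0=.228
move_l([.39,.137,z0])
move_l([.39,.137,.243])
rot=(R.from_euler('z',-.012)*R.from_rotvec([np.pi,0,0])).as_rotvec()
move_l([.39,-.192,.243],rot=rot,velocity=.2)
st=get_state();print(st["clock"],st["finger_gap"],st["contact_force"],st["position"])
f=grab_frame("wrist");cv2.imwrite("pics/w4.png",f["img"][:,:,::-1])
f=grab_frame("scene");cv2.imwrite("pics/s4.png",f["img"][100:330,260:500,::-1].repeat(2,0).repeat(2,1))
f=grab_frame("top");cv2.imwrite("pics/t4.png",f["img"][100:330,260:500,::-1].repeat(2,0).repeat(2,1))
E
python3 g.py
```

```text
12.5833 0.24429723527563355 [-0.0232 -0.0549 -2.4091] [ 0.3899 -0.1913  0.243 ]
```

View pics/w4.png

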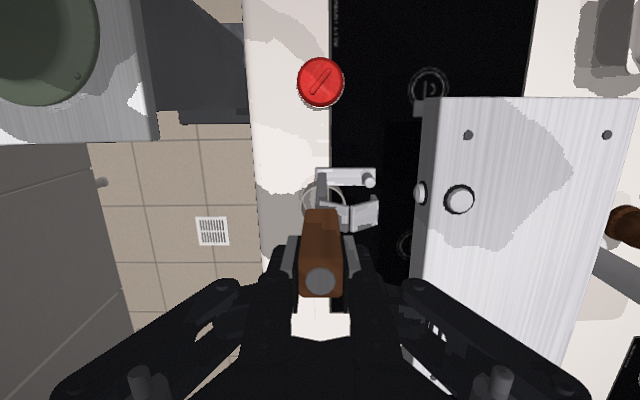

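View pics/s4.png

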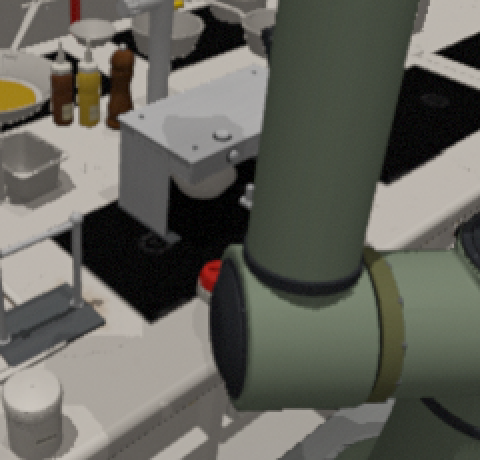

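View pics/t4.png

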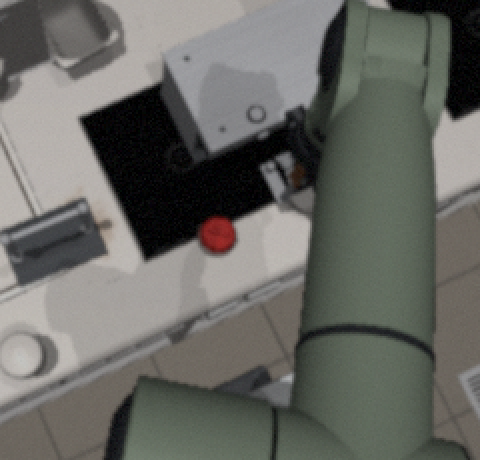

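```bash
cat > i.py <<'E'
from h import *
np.set_printoptions(precision=4,suppress=True)
W=cal(grab_frame("wrist"),get_state())
print("lens",atz(W,(459,199),.18),"nub",atz(W,(370,181),.119))
print("top edge",atz(W,(438,98),.171),atz(W,(422,278),.171))
print("low edge",atz(W,(425,98),.13),atz(W,(412,278),.13))
print("screws",atz(W,(468,135),.171),atz(W,(606,135),.171))
a=cv2.imread("pics/w4.png")[90:290,300:500];cv2.imwrite("pics/w4z.png",cv2.resize(a,None,fx=3,fy=3))
E
python3 i.py
```

```text
lens [ 0.5065 -0.1908  0.18  ] nub [ 0.4416 -0.1904  0.119 ]
top edge [ 0.4837 -0.1099  0.171 ] [ 0.4862 -0.2728  0.171 ]
low edge [ 0.4876 -0.1091  0.13  ] [ 0.4914 -0.2999  0.13  ]
screws [ 0.5115 -0.1387  0.171 ] [ 0.6316 -0.1386  0.171 ]
```

View pics/w4z.png

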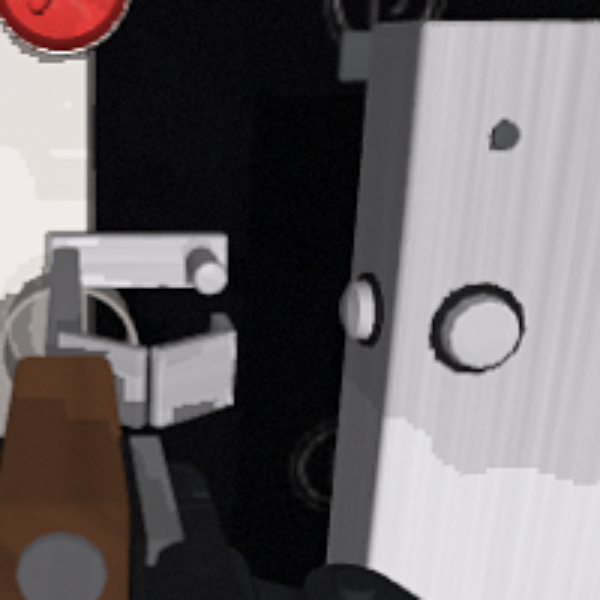

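```bash
cat > j.py <<'E'
from h import *
np.set_printoptions(precision=4,suppress=True)
x,y=.4555,-.1925
print(move_l([x,y,.243],velocity=.08,until_force=8))
st=get_state();print(st["clock"],st["contact_force"],st["position"])
f=grab_frame("wrist");cv2.imwrite("pics/w5.png",f["img"][:,:,::-1])
f=grab_frame("scene");cv2.imwrite("pics/s5.png",f["img"][100:330,260:500,::-1].repeat(2,0).repeat(2,1))
E
python3 j.py
```

```text
False
13.75 [-0.5869  0.3706 -2.1513] [ 0.4551 -0.1924  0.2429]
```

View pics/w5.png

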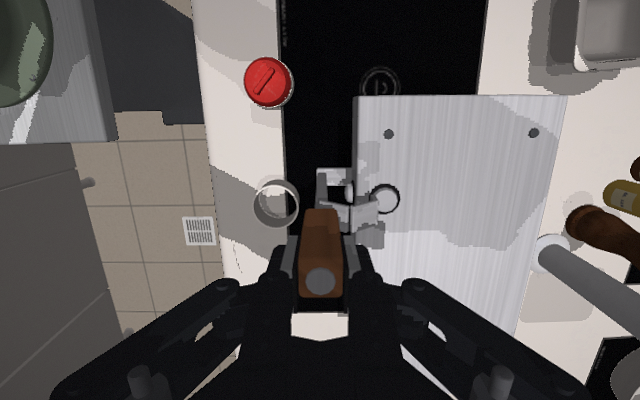

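View pics/s5.png

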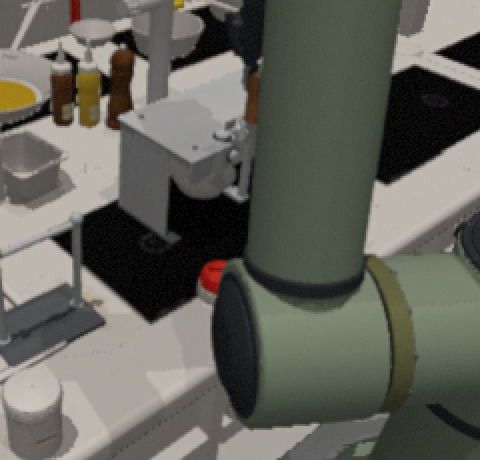

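```bash
cat > k.py <<'E'
from h import *
np.set_printoptions(precision=4,suppress=True)
x,y=.4555,-.1925
def p(t): st=get_state();print(t,st["clock"],st["contact_force"],st["wrist_torque"],st["position"],st["finger_gap"])
p('s')
for z in (.253,.257,.259,.261,.263,.265,.267,.269,.271,.273,.275):
    r=move_l([x,y,z],velocity=.02,until_force=14); p((z,r))
    if r: break
    if get_state()["contact_force"][2]<-18: break
E
python3 k.py
```

```text
s 13.85 [-0.6223  0.4041 -1.8255] [ 0.0113  0.0085 -0.0393] [ 0.4551 -0.1925  0.2431] 0.24607351174742206
(0.253, False) 14.5 [ 0.4229 -0.1529 -1.2351] [-0.0049  0.0136  0.0152] [ 0.4555 -0.1925  0.253 ] 0.246339899019619
(0.257, False) 14.85 [-0.4203  0.2944 -1.9112] [-0.0237  0.0385  0.0539] [ 0.4556 -0.1926  0.2572] 0.24511198627554692
(0.259, False) 15.1 [ 0.3209 -1.0026 -2.2641] [-0.0563  0.0047 -0.0342] [ 0.4556 -0.1926  0.2591] 0.24494114697280847
(0.261, False) 15.35 [ 0.1432  0.0722 -1.9106] [0.0088 0.1326 0.0236] [ 0.4554 -0.1925  0.261 ] 0.24004673737255997
(0.263, False) 15.6 [ 1.2399 -0.1038 -2.6735] [0.0616 0.1168 0.0213] [ 0.4554 -0.1925  0.263 ] 0.2399990099805637
(0.265, False) 15.85 [ 0.1724 -0.2315 -2.4285] [0.0324 0.1918 0.0346] [ 0.4554 -0.1925  0.2651] 0.242817566277375
(0.267, False) 16.1 [-0.2486 -0.7637 -3.3086] [ 0.0786  0.154  -0.005 ] [ 0.4555 -0.1925  0.2672] 0.24258213426982203
(0.269, False) 16.35 [  6.094   -0.564  -18.8702] [-0.2583 -0.894  -0.0636] [ 0.4554 -0.1922  0.2674] 0.2427900206434958
```

```bash
cat > l.py <<'E'
from h import *
np.set_printoptions(precision=4,suppress=True)
def p(t): st=get_state();print(t,st["clock"],st["contact_force"],st["wrist_torque"],st["position"],st["finger_gap"])
p(0);sleep(.1);p(1)
f=grab_frame("wrist");cv2.imwrite("pics/w6.png",f["img"][:,:,::-1])
f=grab_frame("scene");cv2.imwrite("pics/s6.png",cv2.resize(f["img"][110:220,300:440,::-1],None,fx=5,fy=5,interpolation=cv2.INTER_CUBIC))
f=grab_frame("top");cv2.imwrite("pics/t6.png",cv2.resize(f["img"][110:250,320:480,::-1],None,fx=4,fy=4,interpolation=cv2.INTER_CUBIC))
p(2)
E
python3 l.py
```

```text
0 16.35 [  6.094   -0.564  -18.8702] [-0.2583 -0.894  -0.0636] [ 0.4554 -0.1922  0.2674] 0.2427900206434958
1 16.45 [  4.773   -0.6156 -19.7747] [-0.3682 -1.049  -0.0529] [ 0.4554 -0.1921  0.2674] 0.24041263504421853
2 16.6 [  5.5946  -1.6143 -19.5707] [-0.3545 -1.0263 -0.0234] [ 0.4554 -0.1922  0.2674] 0.24150416929847612
```

View pics/w6.png

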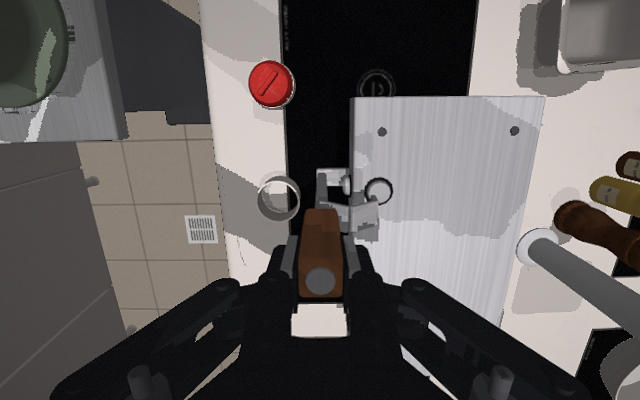

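View pics/s6.png

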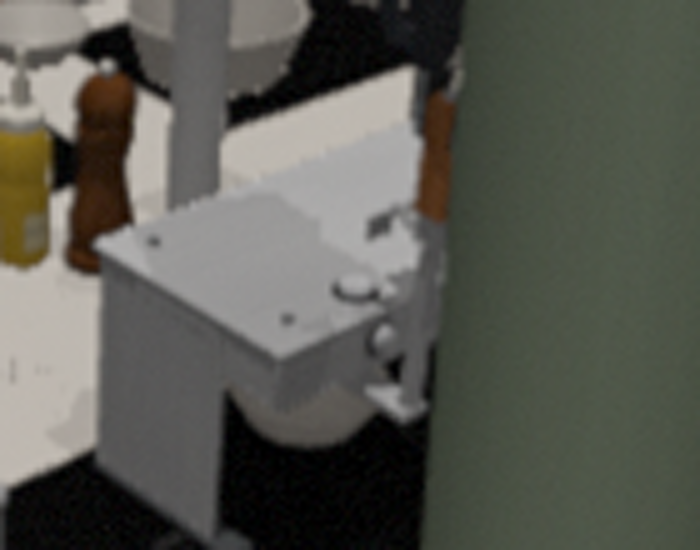

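View pics/t6.png

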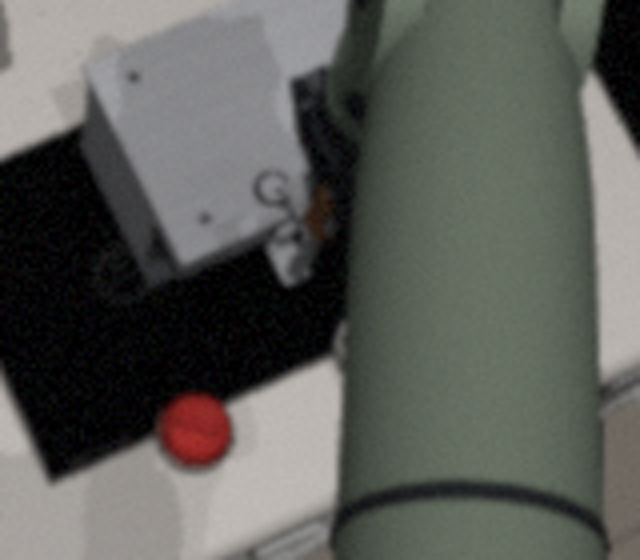

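```bash
cat > m.py <<'E'
from h import *
np.set_printoptions(precision=4,suppress=True)
x,y=.4555,-.1925
def p(t):
    F=[];M=[]
    for _ in range(6): sleep(.02);st=get_state();F.append(st["contact_force"]);M.append(st["wrist_torque"])
    print(t,st["clock"],np.mean(F,0),np.mean(M,0),st["position"],st["finger_gap"])
p('pressed')
for z in (.265,.254,.2635,.266,.2675,.250): 
    r=move_l([x,y,z],velocity=.03,until_force=25); p((z,r))
E
python3 m.py
```

```text
pressed 16.7 [  5.4045  -0.4172 -19.7975] [-0.3683 -0.9982 -0.0758] [ 0.4554 -0.1921  0.2674] 0.23806019651901802
(0.265, False) 17.0833 [ 0.0185 -0.1011 -1.5075] [-0.0174  0.0367  0.0128] [ 0.4558 -0.1928  0.2661] 0.24215002184034537
(0.254, False) 17.7 [ 0.1455  0.0119 -1.5824] [0.021  0.059  0.0214] [ 0.4556 -0.1925  0.2541] 0.24542517067929373
(0.2635, False) 18.2667 [ 0.1876 -0.075  -1.7659] [-0.0095  0.0487 -0.0001] [ 0.4555 -0.1925  0.2635] 0.23896215310679023
(0.266, False) 18.6167 [-0.3679 -0.2679 -1.784 ] [ 0.0047  0.0327 -0.0022] [ 0.4555 -0.1925  0.266 ] 0.24419865577085878
(0.2675, False) 18.9667 [ 0.8513  0.3335 -4.5985] [-0.0067  0.0439 -0.0093] [ 0.4553 -0.1924  0.2672] 0.24465778721852677
(0.25, False) 19.8 [-0.0164 -0.2624 -1.7032] [-0.0051  0.0329  0.0119] [ 0.4556 -0.1926  0.2502] 0.24054044157963442
```

```bash
cat > n.py <<'E'
from h import *
np.set_printoptions(precision=4,suppress=True)
rot=(R.from_euler('z',-.056)*R.from_rotvec([np.pi,0,0])).as_rotvec()
move_l([.4555,-.1925,.243],velocity=.05)
print(move_l([.39,-.192,.243],velocity=.08,until_force=10))
move_l([.39,.137,.243],rot=rot,velocity=.2)
move_l([.39,.137,.228])
st=get_state();print(st["clock"],st["contact_force"],st["position"])
f=grab_frame("wrist");cv2.imwrite("pics/w7.png",f["img"][:,:,::-1])
print(move_l([.4715,.134,.228],velocity=.08,until_force=8))
f=grab_frame("wrist");cv2.imwrite("pics/w8.png",f["img"][:,:,::-1])
f=grab_frame("scene");cv2.imwrite("pics/s8.png",f["img"][100:330,180:420,::-1].repeat(2,0).repeat(2,1))
st=get_state();print(st["clock"],st["contact_force"],st["position"])
E
python3 n.py
```

```text
False
23.1 [-0.3844 -0.3872 -2.1912] [0.3893 0.1363 0.2275]
False
24.4167 [-0.4143  0.5335 -1.5052] [0.4711 0.1341 0.2281]
```

View pics/w8.png

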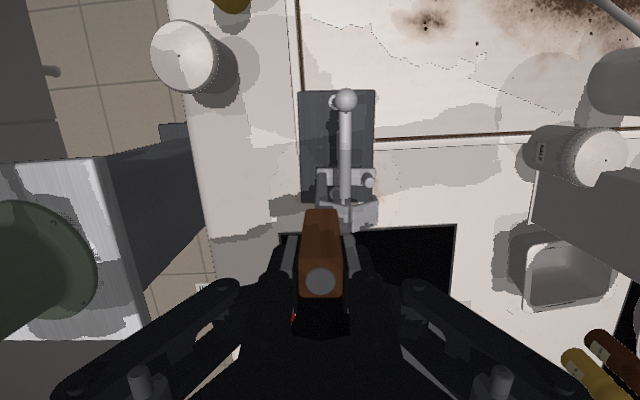

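View pics/s8.png

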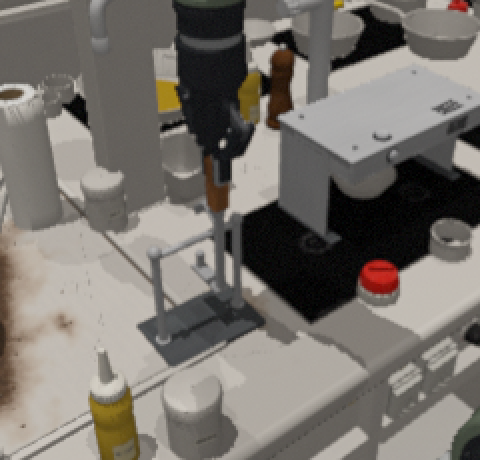

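```bash
cat > o.py <<'E'
from h import *
np.set_printoptions(precision=4,suppress=True)
def p(t): st=get_state();print(t,st["clock"],st["contact_force"],st["position"],st["finger_gap"])
r=move_l([.4715,.134,.192],velocity=.05,until_force=6); p(r)
r=move_l([.4715,.134,.184],velocity=.015,until_force=4); p(r)
f=grab_frame("scene");cv2.imwrite("pics/s9.png",f["img"][100:330,180:420,::-1].repeat(2,0).repeat(2,1))
E
python3 o.py
```

```text
False 25.2833 [-0.2334  0.379  -2.2696] [0.4717 0.134  0.1922] 0.24137600074114163
True 25.7167 [-0.9709 -0.3214  4.2516] [0.4716 0.134  0.1864] 0.24393938066245213
```

View pics/s9.png

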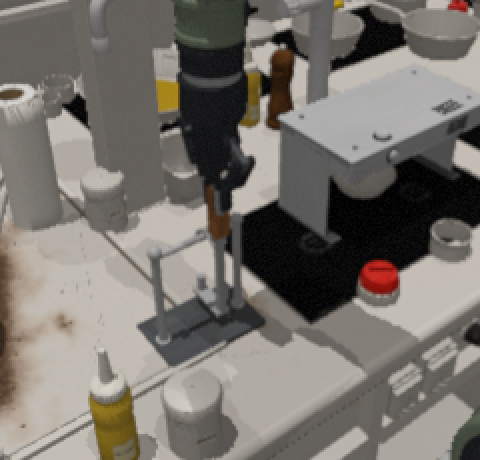

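Seated on the bar at the original height (0.1864). Release and retreat upward.

```bash
cat > q.py <<'E'
from h import *
np.set_printoptions(precision=4,suppress=True)
def p(t): st=get_state();print(t,st["clock"],st["contact_force"],st["position"],st["finger_gap"])
let_go();p('open')
sleep(.3)
move_l([.4715,.134,.32],velocity=.08);p('up')
sleep(.5)
f=grab_frame("wrist");cv2.imwrite("pics/w10.png",f["img"][:,:,::-1])
f=grab_frame("scene");cv2.imwrite("pics/s10.png",f["img"][100:330,180:420,::-1].repeat(2,0).repeat(2,1))
f=grab_frame("top");cv2.imwrite("pics/t10.png",f["img"][100:330,220:460,::-1].repeat(2,0).repeat(2,1))
E
python3 q.py
```

```text
open 26.4083 [0.1072 0.5809 0.8049] [0.4707 0.1339 0.1854] 0.9997005115148447
up 28.5417 [-0.0695  0.9037 -0.28  ] [0.4713 0.134  0.3196] 1.0025768689838421
```

View pics/w10.png

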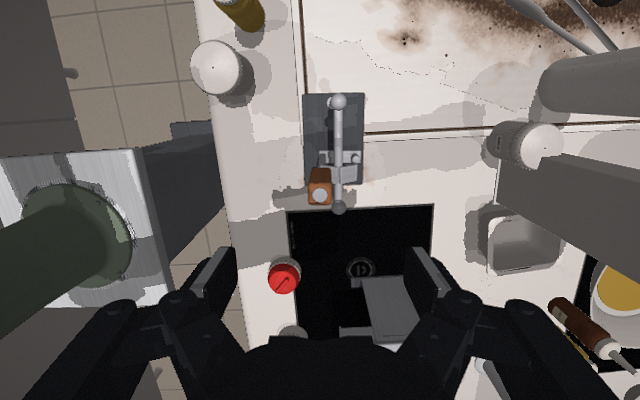

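View pics/s10.png

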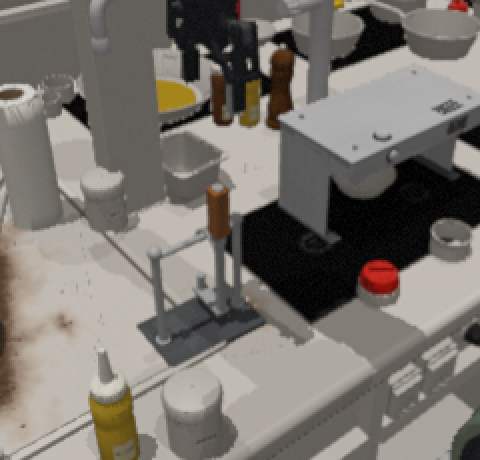

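View pics/t10.png

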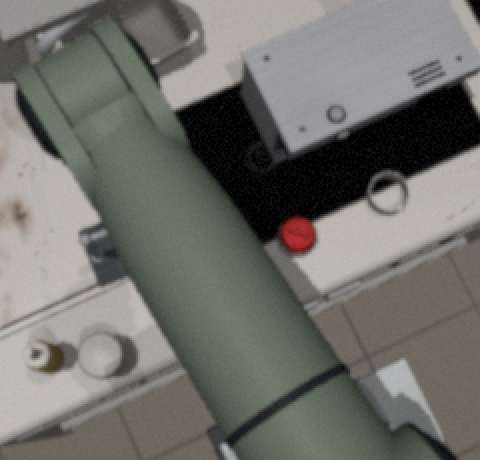

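```bash
python3 -c "
from cell import *
s=get_state();print(s['clock'],s['contact_force'],abs(s['joint_velocities']).max());sign_off()"
```

```text
29.1917 [ 0.01019124  0.34624309 -1.09076541] 0.002485098934745224
the job is handed in; nothing more can be done
```

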